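# Pre-use check of a vial crimper: press the lever in to its stop

### The job

Check the hand crimper with the wide jaw head before today's vials: with the backs or tips of the fingers, press its spring lever in by the outside of the black grip until it comes firmly up against the stop screw, short of the fixed handle, and hold it there for a full second without forcing it. Then ease the lever back out under control, never letting it snap, and move clear. Do not pinch the lever, do not touch the fixed handle, and leave the other crimper and everything standing around undisturbed.

Things in the scene. Friction and masses are not known exactly. Their poses are not given: they have to be found in the camera images.
- wide_holder: Fixed bench holder of the crimper with the WIDE jaw head (42 mm dia). Base 250 x 120 x 12 mm, origin under its centre, z up, yaw within 0.42 of 0. Its crimper is clamped flat 85 mm up: jaw head at (68, -54) mm; fixed handle and lever run to -x; lever pivot at (100, 16) mm. The lever splays to +y from the fixed handle and is pressed in to -y. Tallest parts 108 mm up.
- wide_lever (a joint): Wide crimper's lever angle about its vertical pivot, rad: 0 = sprung fully out (0.30 from the fixed handle), grows as it is pressed in, counter-clockwise from above. It meets the stop screw somewhere from 0.24 to 0.34. Spring: 3 N at the press point when out, 5 N just before the stop, where resistance rises steeply. Let go, it snaps out.
- wide_press (a point): Press point, moving with the lever: mid height (85 mm up) of the outer face of its black grip, 170 mm from the pivot axis and 7 mm off the lever's centre line. y points straight out of that face, x along the lever to the pivot. The lever is 14 mm thick, the grip 22 mm tall and runs 80 to 221 mm from the pivot, its last 10 mm a lip 6 mm proud. 40 mm outside the grip are free.
- wide_pivot (a point): Axis of the wide crimper's lever pivot, 85 mm above the bench; axes as wide_press.
- wide_stop_screw: The wide crimper's stop screw, 7 mm dia steel, set through the fixed handle and pointing to the lever. Origin: centre of its tip, which meets the lever's bare steel inner face (7 mm inside its centre line) about 95 mm from the pivot. Axes as wide_holder, where the fixed handle (16 mm wide, 22 mm tall) lies along x at y = -22 mm, x = 85 to -130 mm. At the stop 15 to 36 mm stay open between the handles' ends.
- narrow_holder: The other holder, whose crimper has the NARROW jaw head (25 mm dia): leave it alone. Same sizes and frame as wide_holder. One stands to the left and one to the right of the robot's middle line, either way round.
- narrow_lever (a joint): The narrow crimper's lever angle, rad, as wide_lever; it stays at 0.
- wide_vial: Amber serum vial with aluminium cap, 29 mm dia, 58 mm tall, standing on the bench by the wide head; origin at the centre of its underside. Loose, not to be disturbed.
- narrow_vial: Small amber vial with aluminium cap, 21 mm dia, 40 mm tall, standing on the bench by the narrow head; origin at the centre of its underside. Loose, not to be disturbed.
- jar_near: Clear specimen jar with red screw lid, 60 mm dia, 66 mm tall, standing between the two holders, nearer the robot; origin at the centre of its underside. Loose, not to be disturbed.
- spanner: Small flat steel spanner, 120 mm long, 6 mm thick, lying on the base of the wide holder below its lever; origin at the centre of its underside. Loose, not to be disturbed.
- cap_dish: Round steel dish with new caps, 60 mm dia, 14 mm tall, on the bench beside the narrow holder; origin at the centre of its underside. Loose, not to be disturbed.

How it is judged:
On the way, in this order (a step that is already met when the one before it is completed fails the run):
1. the fingers hold the wide crimper's lever by its grip firmly against the stop screw for a second (contact force between any of wide_lever_grip, wide_lever_lip and the fingers above 2 N and contact force between wide_lever_strip and wide_stop_screw above 0.5 N and value of joint wide_lever above 0.2 rad), for 0.8 s.
2. the lever is eased fully back out (value of joint wide_lever below 0.03 rad), for 0.2 s.
At the end, for the whole second after the job is handed in: The wide crimper's lever, having been held on its stop screw, is back out (within 0.03 rad), the other lever is out too, and the loose things around (two vials, jar, dish, spanner) are at rest, level (0.1 rad) and within 15 mm of where they were (value of joint each of wide_lever, narrow_lever below 0.03 rad and angle between each of wide_vial, narrow_vial, jar_near, spanner, cap_dish's own z axis and vertical below 0.1 rad and distance of each of wide_vial, narrow_vial, jar_near, spanner, cap_dish from where it was at the start of the episode below 0.015 m and linear speed of each of wide_vial, narrow_vial, jar_near, spanner, cap_dish below 0.02 m/s); the robot touches nothing.
It fails at once if the lever is forced (more than 40 N on its grip) (contact force between wide_lever_grip and the fingers above 40 N).
It fails at once if the lever snaps back (faster than 1.5 rad/s) (velocity of joint wide_lever below -1.5 rad/s).
It fails at once if the lever is pinched or the handles are squeezed together: fingers on the lever's inner steel strip or on the fixed handle (contact force between any of wide_lever_strip, wide_fixed_sleeve, wide_fixed_strip and the fingers above 1 N).
It fails at once if the narrow crimper's lever is pressed (value of joint narrow_lever above 0.03 rad).
It fails at once if a thing standing around is moved (20 mm) or lifted (distance of any of wide_vial, narrow_vial, jar_near, spanner, cap_dish from where it was at the start of the episode above 0.02 m).
It also fails if it takes over 42 s, if anything falls off the work surface, if the arm or the gripper's body presses on something with over 40 N, if the wrist force passes 120 N, or if a joint passes its speed limit or range.

### The arm

A 6-joint arm with a two-finger parallel gripper is mounted at the origin on the work surface. World frame = base frame: x ahead of the robot, y to its left, z up, the work surface at z = 0. Lengths are in m, angles in rad, forces in N, time in s.
With the tool pointing down it reaches from about 0.25 to 0.725 m from the base axis. Payload 9.7 kg.
Tool frame: the origin (TCP) lies at the very end of the fingers, on their centre line; the grasp point (between the pads) lies 19 mm behind it; z points along the fingers, y is the direction in which the jaws open and shut (so a half turn about z gives the same grasp; the last joint's range is limited). The gripper opens to 85 mm and grips with 20 to 120 N. Pads are 22 mm wide; open, the fingers measure 114 mm over their backs; the gripper's body (76 mm by 85 mm) begins 54 mm behind the grasp point. The pads swing forward as they close: fully open they stand 13 mm farther back than shut.
Start: joints at [-1.186, 0.087, 0.176, 1.66, 0, 1.571], TCP at [0.206, -0.51, 0.231] pointing down, gripper open.
Joint ranges: [-3.13, 3.13], [-0.85, 1.81], [-1.15, 1.24], [-2.2, 2.28], [-1.44, 1.52], [-3.14, 3.14]. Speed limits (rad/s): [2.22, 2.22, 2.57, 3.14, 3.14, 3.14].

### API

Orientations are given as a unit quaternion [w, x, y, z].
In Python, from station import arm gives the robot as it stands.
- The arm moves only by the tool arm_command, never from a script. Its arguments are lists of equal length, an entry for each row: "offset": the shift along the tool's x, y, z as a fraction of full scale, a list of three; "rot": the turn, a rotation vector about the tool's x, y, z as a fraction of full scale, a list of three; "claw": the finger opening in mm, from 0 to 85.4. A call has 1 to 20 rows; each row is the pose to reach, as a shift and turn from the pose measured when the call began, along the tool's axes at that moment; what a row does not reach only later rows make up. Full scale, the value 1, is 150 mm for a shift and 90 degrees for a turn. A row lasts 1/10 s, in which the tool goes at most 50 mm and 8.59 degrees, less where a joint would pass 70% of its speed; a pose out of reach is approached as far as the arm can. A call with a number of a shift or a turn outside -1 to 1 is refused whole. A call with a gripper value outside its range is refused whole. The fingers move at their own pace and stop on an object; "squeeze" is the grip in N (left out, the last holds). Time passes only in rows, so rows that repeat a pose let the fingers close. It gives the time, the measured TCP pose, the force and the opening at its end, in the units of the state.
- arm.read_state(): the state, without advancing time (a new reading comes with each control period).
- arm.snapshot(name): name is "scene" or "top" or "wrist"; returns a dict with "img" (400x640x3 uint8, red, green, blue), "intrinsics" (3x3 intrinsics, pixels), "extrinsics" (4x4, takes a point from camera to world coordinates); the wrist camera has in their place "tool_from_camera" (4x4, takes a point from camera to tool coordinates, whose origin is the TCP and whose axes are the flange's). Camera axes: x right, y up, looking along -z (the intrinsics and any distortion apply to the point x, -y, -z); pixel columns grow to the right and rows downward; lengths in m; the calibration is good to about 2 mm. A picture is of the moment at which its call begins: read the wrist's pose just before it. There is no depth.
- arm.hand_in(): hands the job in, once; it reports no verdict.
Trained networks look in a picture, given as the dict that the camera call returned (one of the last four; its "shot" number tells which), for a name from the list of things; names that differ only in an ending like _2 or _b are one class to them, and where a whole thing is asked for, a point or a joint stands for the part that bears it (a point fixed in the world has none). Each returns a list of dicts, best first, with "score" (0 to 1); they miss things now and then, are a little off and sometimes report something else, mostly with a low value. They report only what shows in the picture. A call takes as long as a camera call.
- arm.boxes_of(target, picture): "pixel" ([column, row] in pixels, amid what is visible of it).
- arm.outline_of(target, picture): "pixels" (400x640 bool, what is visible of it) and "pixel" ([column, row] in pixels, amid what is visible of it).
- arm.mark_of(target, picture): "pixel" ([column, row] in pixels: a listed point, or the origin of a listed thing).
The state is a dict: "time": time; "joint_pos": joint angles; "joint_vel": joint speeds; "tau": joint torques, N m; "position": TCP position; "orientation": TCP orientation; "ft_force": force on the tool from outside, world axes, zero at the start; "torque": the same for the moment, N m; "width": finger opening in m.
Only numpy, scipy, OpenCV 4.12 (cv2) and the standard library are available. Lean on these libraries where they do the work, as an engineer would, in place of code of your own. Each camera call takes 0.05 s, during which the arm holds its last target.

## Working session

There is one attempt and no reset: what is moved stays moved. The work goes in short steps, Python scripts to look and compute and a tool call to move; the robot and the scene stay as the last step left them, time stands still between calls to the robot, and variables do not carry over. Pictures are saved under pics/ and viewed, and the job is handed in when it is done.

Besides the shell and the picture viewer there is one more tool, called after "Emit:" in YAML: its name, and indented under it one key for each argument. arm_command: Moves the arm, as the interface text tells. Its arguments: {"type":"object","properties":{"offset":{"type":"array"},"rot":{"type":"array"},"claw":{"type":"array"},"squeeze":{"type":"number"}},"required":["offset","rot","claw"]}

```bash
ls; mkdir -p pics; cat > h.py <<'E'
import numpy as np, cv2
from station import arm
def save(p,name):
    cv2.imwrite(f'pics/{name}.png',cv2.cvtColor(p['img'],cv2.COLOR_RGB2BGR))
def ray(p,px):
    K=np.array(p['intrinsics']);E=np.array(p['extrinsics'])
    d=np.linalg.inv(K)@np.array([px[0],px[1],1.]);d=np.array([d[0],-d[1],-d[2]])
    return E[:3,3],E[:3,:3]@d
def atz(p,px,z):
    o,d=ray(p,px);return o+d*(z-o[2])/d[2]
def proj(p,X):
    K=np.array(p['intrinsics']);E=np.array(p['extrinsics'])
    c=np.linalg.inv(E)@np.append(X,1);v=K@np.array([c[0],-c[1],-c[2]]);return v[:2]/v[2]
E
python3 - <<'E'
from h import *
s=arm.read_state();print(s)
for n in('scene','top'):
    p=arm.snapshot(n);save(p,n+'0');print(n,p.keys(),np.array(p['intrinsics']).tolist(),np.array(p['extrinsics']).round(3).tolist())
    for t,z in(('wide_holder',0),('wide_press',.085),('wide_pivot',.085),('wide_stop_screw',.085),('narrow_holder',0),('wide_vial',0),('jar_near',0),('narrow_vial',0),('cap_dish',0),('spanner',.012)):
        for r in arm.mark_of(t,p)[:2]: print(t,r['score'],np.round(r['pixel'],1),atz(p,r['pixel'],z).round(4))
E
```

```text
pics
{'time': 0.0, 'joint_pos': array([-1.18600758e+00,  8.74537005e-02,  1.75108723e-01,  1.65978182e+00,
        2.76103929e-05,  1.57082272e+00]), 'joint_vel': array([-6.50125347e-04,  8.93637971e-04, -5.75213617e-04, -5.26039147e-05,
       -4.70715846e-04, -5.16947462e-05]), 'tau': array([-5.63962549e-04, -5.20389032e+01,  4.64800966e+01,  1.61484873e-02,
       -6.43950693e-05, -1.05104218e-05]), 'position': array([ 0.2063705 , -0.5095659 ,  0.23057353]), 'orientation': array([-6.55601406e-04,  9.81551530e-01,  1.91196629e-01, -1.13657971e-04]), 'ft_force': array([-1.40288533,  0.63603234, -0.46274985]), 'torque': array([-0.00853421,  0.00914445, -0.02614931]), 'width': 0.08520850736076281}
scene dict_keys(['img', 'intrinsics', 'extrinsics', 'shot']) [[399.9160925760143, 0.0, 313.6809321153413], [0.0, 399.9160925760143, 193.89170581371323], [0.0, 0.0, 1.0]] [[0.237, -0.752, 0.614, 1.142], [0.971, 0.195, -0.137, -0.172], [-0.016, 0.629, 0.777, 0.821], [0.0, 0.0, 0.0, 1.0]]
wide_holder 0.87 [247.4 231.7] [ 0.5686 -0.2133  0.    ]
wide_holder 0.48 [271.3 237.9] [ 0.601  -0.1592  0
[... 896 characters left out ...]
lder 0.91 [386.8 193.5] [ 0.5602 -0.2162  0.    ]
wide_holder 0.33 [255.2 188.1] [0.571  0.1516 0.    ]
wide_press 0.66 [373.7 211.5] [ 0.498  -0.1686  0.085 ]
wide_pivot 0.65 [373.5 149.9] [ 0.6623 -0.1695  0.085 ]
narrow_holder 0.68 [204.3 200.9] [0.5332 0.2915 0.    ]
wide_vial 0.64 [383.8 186.2] [ 0.5809 -0.2081  0.    ]
wide_vial 0.52 [414.1 148.3] [ 0.6916 -0.2957  0.    ]
jar_near 0.64 [297.5 253.8] [0.3903 0.03   0.    ]
narrow_vial 0.52 [371.1 149.1] [ 0.6876 -0.1733  0.    ]
narrow_vial 0.48 [257.7 188.3] [0.5706 0.1446 0.    ]
cap_dish 0.89 [240.8 210.8] [0.5067 0.1892 0.    ]
cap_dish 0.6 [380.3 186. ] [ 0.5813 -0.1983  0.    ]
spanner 0.47 [378.6 199.2] [ 0.5419 -0.1915  0.012 ]
```

View pics/scene0.png

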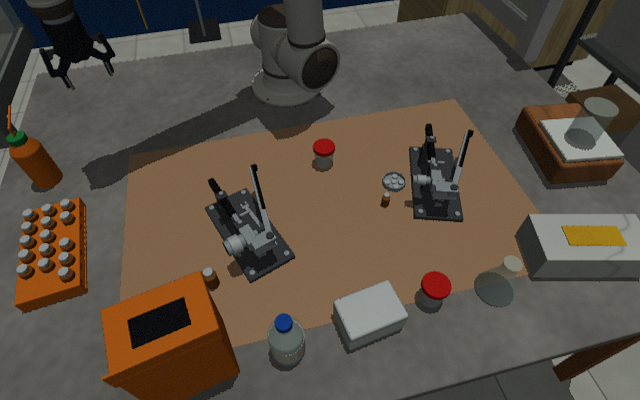

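View pics/top0.png

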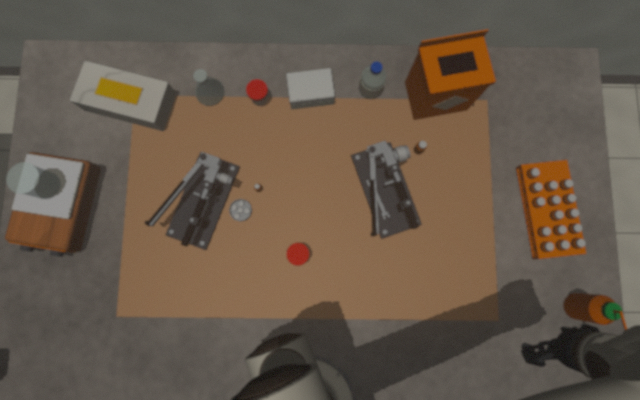

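The wide crimper is on the right (y<0), with its grip around scene pixel (258,180) and top pixel (374,211). Its lever points almost straight at the robot. I'll close the fingers and move above it for a wrist picture.

Emit:
arm_command:
  offset:
    - [0.25,-0.16,-0.1]
    - [0.5,-0.32,-0.2]
    - [0.75,-0.5,-0.3]
    - [1,-0.65,-0.4]
    - [1,-0.65,-0.4]
  rot:
    - [0,0,0.06]
    - [0,0,0.12]
    - [0,0,0.18]
    - [0,0,0.244]
    - [0,0,0.244]
  claw: [0,0,0,0,0]
  squeeze: 60

```text
time: 1.6
position: [0.3113, -0.3602, 0.294]
orientation: [0.001, 1.0, 0.001, 0.002]
ft_force: [0.1, -0.1, -0.3]
width: 0.0122
```

Emit:
arm_command:
  offset:
    - [0.1,-0.3,0]
    - [0.2,-0.6,0]
    - [0.4,-0.8,0]
    - [0.5,-1,0]
    - [0.5,-1,0]
  rot:
    - [0,0,0]
    - [0,0,0]
    - [0,0,0]
    - [0,0,0]
    - [0,0,0]
  claw: [0,0,0,0,0]

```text
time: 2.1
position: [0.3873, -0.2078, 0.2937]
orientation: [0.001, 1.0, 0.003, 0.002]
ft_force: [0.5, -1.2, 0.1]
width: 0.0002
```

```bash
cat >> h.py <<'E'
def wrist():
    from scipy.spatial.transform import Rotation as R
    s=arm.read_state();p=arm.snapshot('wrist')
    q=s['orientation'];T=np.eye(4);T[:3,:3]=R.from_quat([q[1],q[2],q[3],q[0]]).as_matrix();T[:3,3]=s['position']
    p['extrinsics']=T@np.array(p['tool_from_camera']);return s,p
E
python3 - <<'E'
from h import *
s,p=wrist();save(p,'w1');print(s['time'],s['position'],s['width'],np.round(p['tool_from_camera'],3).tolist(),p['intrinsics'])
for t,z in(('wide_holder',0),('wide_press',.085),('wide_pivot',.085),('wide_stop_screw',.085),('spanner',.012)):
        for r in arm.mark_of(t,p)[:2]: print(t,r['score'],np.round(r['pixel'],1),atz(p,r['pixel'],z).round(4))
E
```

```text
2.1 [ 0.38730243 -0.20775708  0.29371452] 0.00017771360002627793 [[0.001, 0.958, 0.288, 0.073], [1.0, -0.0, -0.002, -0.0], [-0.002, 0.288, -0.958, -0.142], [0.0, 0.0, 0.0, 1.0]] [[312.90670968   0.         317.55258336]
 [  0.         312.90670968 198.01876611]
 [  0.           0.           1.        ]]
wide_holder 0.7 [321.7  10.7] [ 0.5715 -0.2124  0.    ]
wide_press 0.8 [275.6  74.3] [ 0.4904 -0.1636  0.085 ]
spanner 0.83 [300.   34.3] [ 0.5427 -0.186   0.012 ]
```

View pics/w1.png

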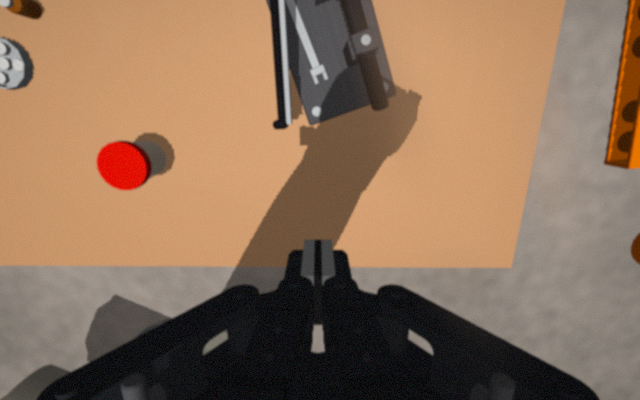

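The wrist view shows the lever end at about (281,125) with a black lip, the spanner under the lever, and the fixed handle to its right. I'll move forward and to the left of the lever to see all of it.

Emit:
arm_command:
  offset:
    - [0.15,-0.2,0]
    - [0.3,-0.45,0]
    - [0.5,-0.67,0]
    - [0.5,-0.67,0]
    - [0.5,-0.67,0]
  rot:
    - [0,0,0]
    - [0,0,0]
    - [0,0,0]
    - [0,0,0]
    - [0,0,0]
  claw: [0,0,0,0,0]

```text
time: 2.9
position: [0.4608, -0.1106, 0.2934]
orientation: [0.001, 1.0, 0.0, 0.001]
ft_force: [-0.6, -0.6, -0.2]
width: -0.0003
```

```bash
python3 - <<'E'
from h import *
s,p=wrist();save(p,'w2');print(s['time'],s['position'],s['orientation'],s['ft_force'])
for t,z in(('wide_holder',0),('wide_press',.085),('wide_pivot',.085),('wide_stop_screw',.085),('spanner',.012)):
        for r in arm.mark_of(t,p)[:2]: print(t,r['score'],np.round(r['pixel'],1),atz(p,r['pixel'],z).round(4))
E
```

```text
2.9 [ 0.46075727 -0.11063919  0.29342339] [1.14899496e-03 9.99998704e-01 4.94614916e-04 1.01342005e-03] [-0.62192851 -0.56072759 -0.21347012]
wide_holder 0.69 [396.3  70.3] [ 0.5763 -0.2135  0.    ]
wide_holder 0.42 [402.6  66.6] [ 0.5808 -0.2213  0.    ]
wide_press 0.63 [362.3 144.9] [ 0.4906 -0.1611  0.085 ]
wide_stop_screw 0.65 [399.7  63.6] [ 0.5744 -0.1963  0.085 ]
spanner 0.8 [378.3  98.1] [ 0.5417 -0.1898  0.012 ]
```

View pics/w2.png

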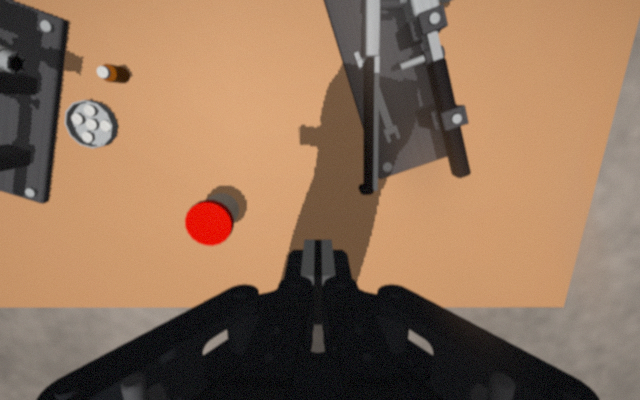

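```bash
python3 - <<'E'
import cv2
from h import *
im=cv2.imread('pics/w2.png')[0:200,330:480]
cv2.imwrite('pics/w2z.png',cv2.resize(im,None,fx=3.9,fy=3,interpolation=cv2.INTER_CUBIC) if 0 else cv2.resize(im,(450,600),interpolation=cv2.INTER_CUBIC))
import pickle
E
```

```text
(no output)
```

View pics/w2z.png

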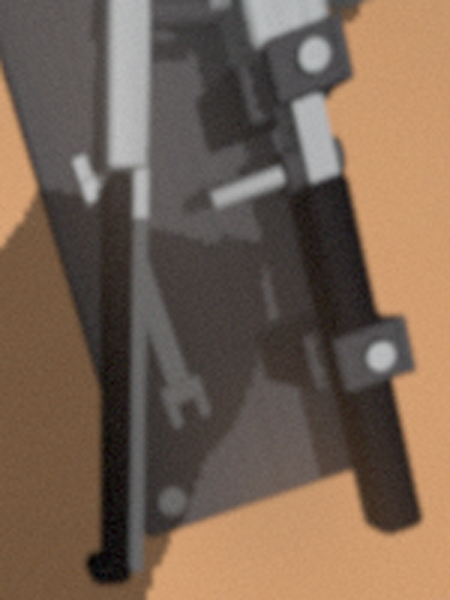

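```bash
python3 - <<'E'
from h import *
s,p=wrist()
for px in((364,60),(363.3,180),(359.5,190),(361,193.5)): 
  print(px,atz(p,px,.074).round(4),atz(p,px,.085).round(4),atz(p,px,.096).round(4))
# fixed handle ends / axis top z .096 : right edge
for px in((331+340/3-1,180/3),(329+360/3,510/3),(330+420/3,510/3),(330+345/3,180/3)): print(px,atz(p,px,.096).round(4))
for n in('scene','top'):
  q=arm.snapshot(n)
  for t in('wide_press','wide_pivot','wide_stop_screw'):
    for r in arm.mark_of(t,q)[:1]: print(n,t,r['score'],atz(q,r['pixel'],.085).round(4))
E
```

```text
(364, 60) [ 0.5789 -0.1619  0.074 ] [ 0.5775 -0.1603  0.085 ] [ 0.5761 -0.1588  0.096 ]
(363.3, 180) [ 0.4473 -0.1665  0.074 ] [ 0.4499 -0.1648  0.085 ] [ 0.4525 -0.1631  0.096 ]
(359.5, 190) [ 0.435  -0.1625  0.074 ] [ 0.438  -0.1609  0.085 ] [ 0.4409 -0.1593  0.096 ]
(361, 193.5) [ 0.4306 -0.1644  0.074 ] [ 0.4337 -0.1628  0.085 ] [ 0.4368 -0.1612  0.096 ]
(443.3333333333333, 60.0) [ 0.576  -0.2386  0.096 ]
(449.0, 170.0) [ 0.4637 -0.2576  0.096 ]
(470.0, 170.0) [ 0.4636 -0.2809  0.096 ]
(445.0, 60.0) [ 0.576  -0.2402  0.096 ]
scene wide_press 0.97 [ 0.4823 -0.1551  0.085 ]
scene wide_pivot 0.83 [ 0.6573 -0.1606  0.085 ]
scene wide_stop_screw 0.7 [0.6036 0.2474 0.085 ]
```

The outer face of the grip runs from (0.578,-0.161) to (0.449,-0.1655), and the lever end is near x=0.434. That puts the pivot at about (0.655,-0.165), yaw about 0.335 and the press point near (0.486,-0.164). I'll descend outside the grip.

Emit:
arm_command:
  offset:
    - [0.1,0.07,0.15]
    - [0.16,0.14,0.35]
    - [0.16,0.14,0.6]
    - [0.16,0.14,0.85]
    - [0.16,0.14,1]
    - [0.16,0.14,1]
  rot:
    - [0,0,0]
    - [0,0,-0.02]
    - [0,0,-0.02]
    - [0,0,-0.02]
    - [0,0,-0.02]
    - [0,0,-0.02]
  claw: [0,0,0,0,0,0]

```text
time: 4.25
position: [0.4834, -0.1313, 0.1406]
orientation: [0.0, 1.0, 0.016, -0.001]
ft_force: [-0.2, -0.3, 0.6]
width: 0.0
```

```bash
python3 - <<'E'
from h import *
s,p=wrist();save(p,'w3');print(s['time'],s['position'],s['orientation'],s['ft_force'])
q=arm.snapshot('scene')
im=q['img'][110:290,170:350];cv2.imwrite('pics/s3.png',cv2.cvtColor(cv2.resize(im,(590,590),interpolation=cv2.INTER_CUBIC),cv2.COLOR_RGB2BGR))
E
```

```text
4.25 [ 0.48343076 -0.13132035  0.14059653] [ 4.05785588e-04  9.99873356e-01  1.58651719e-02 -1.18503928e-03] [-0.24845499 -0.31823494  0.56638756]
```

View pics/w3.png

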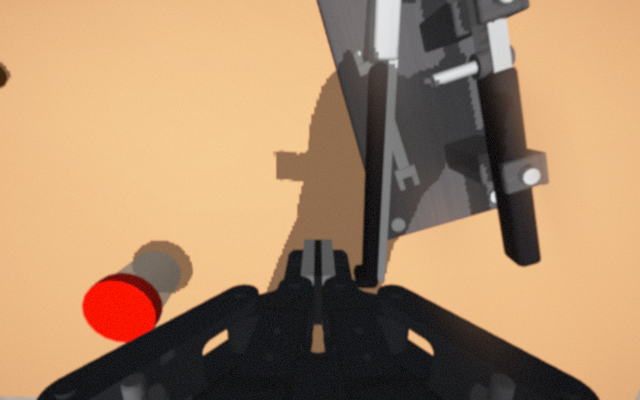

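View pics/s3.png

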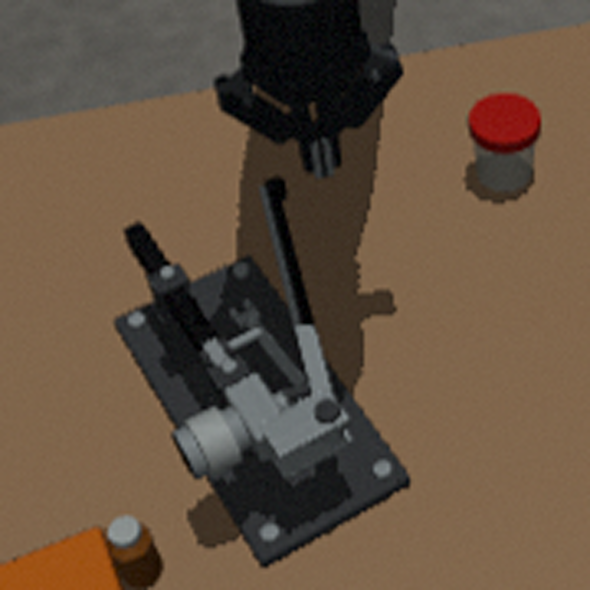

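```bash
python3 - <<'E'
from h import *
s,p=wrist()
for px in((368,70),(365,160),(362,250)): 
  print(px,atz(p,px,.074).round(4),atz(p,px,.096).round(4))
E
```

```text
(368, 70) [ 0.58   -0.1608  0.074 ] [ 0.5777 -0.1574  0.096 ]
(365, 160) [ 0.5226 -0.1632  0.074 ] [ 0.5262 -0.1596  0.096 ]
(362, 250) [ 0.4549 -0.1661  0.074 ] [ 0.4655 -0.1622  0.096 ]
```

Consistent with before: the face is at y≈-0.1645 at x=0.485, which leaves about 18 mm of gap. Descending to grip height.

Emit:
arm_command:
  offset:
    - [0,0,0.12]
    - [0,0,0.24]
    - [0,0,0.36]
    - [0,0,0.45]
    - [0,0,0.45]
    - [0,0,0.45]
  rot:
    - [0,0,0]
    - [0,0,0]
    - [0,0,0]
    - [0,0,0]
    - [0,0,0]
    - [0,0,0]
  claw: [0,0,0,0,0,0]

```text
time: 5.0
position: [0.4865, -0.1322, 0.0791]
orientation: [0.002, 1.0, 0.016, 0.003]
ft_force: [-0.2, -0.0, -0.2]
width: 0.0003
```

```bash
python3 - <<'E'
from h import *
s,p=wrist();save(p,'w4');print(s['time'],s['position'],s['orientation'],s['ft_force'])
q=arm.snapshot('scene')
im=q['img'][110:290,170:350];cv2.imwrite('pics/s4.png',cv2.cvtColor(cv2.resize(im,(590,590),interpolation=cv2.INTER_CUBIC),cv2.COLOR_RGB2BGR))
E
```

```text
5.0 [ 0.4864545  -0.13222668  0.07909254] [0.00157485 0.99986888 0.01586313 0.00284842] [-0.20967478 -0.04387244 -0.22111295]
```

View pics/w4.png

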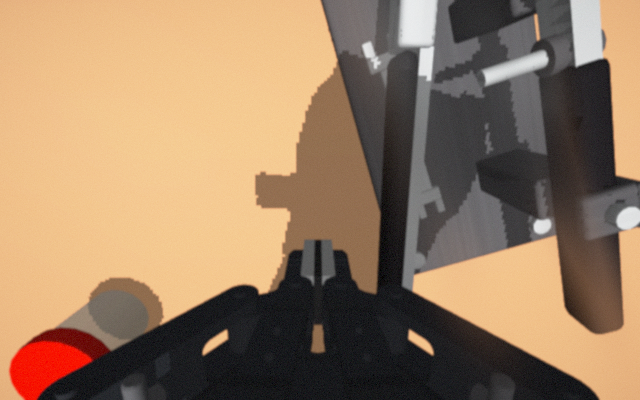

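View pics/s4.png

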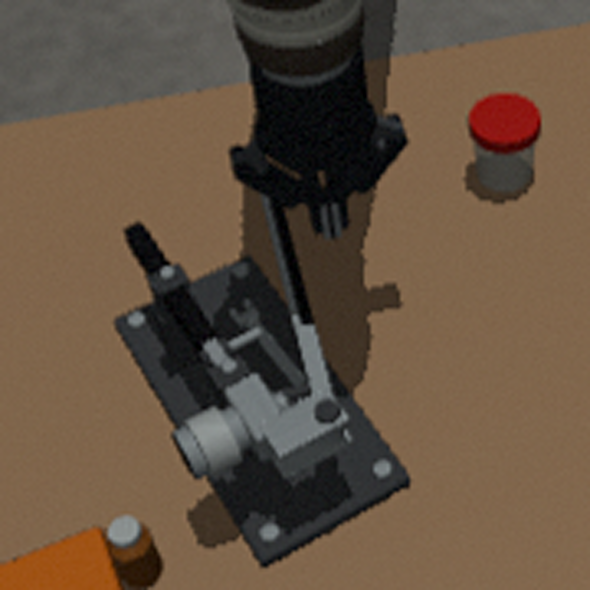

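Fingers sit beside the grip, still clear. Now lower 6 mm and close most of the gap.

Emit:
arm_command:
  offset:
    - [0,0.02,0.02]
    - [0,0.04,0.05]
    - [0,0.06,0.05]
    - [0,0.08,0.05]
    - [0,0.08,0.05]
    - [0,0.08,0.05]
  rot:
    - [0,0,0]
    - [0,0,0]
    - [0,0,0]
    - [0,0,0]
    - [0,0,0]
    - [0,0,0]
  claw: [0,0,0,0,0,0]

```text
time: 5.7
position: [0.4871, -0.1444, 0.0719]
orientation: [0.002, 1.0, 0.016, 0.003]
ft_force: [-1.7, 0.3, -0.4]
width: 0.0001
```

Emit:
arm_command:
  offset:
    - [0,0.01,0]
    - [0,0.02,0]
    - [0,0.03,0]
    - [0,0.04,0]
    - [0,0.04,0]
  rot:
    - [0,0,0]
    - [0,0,0]
    - [0,0,0]
    - [0,0,0]
    - [0,0,0]
  claw: [0,0,0,0,0]

```text
time: 6.2
position: [0.4873, -0.1503, 0.072]
orientation: [0.001, 1.0, 0.016, 0.003]
ft_force: [-0.9, 3.0, 0.5]
width: -0.0003
```

```bash
python3 - <<'E'
from h import *
s,p=wrist();save(p,'w5');print(s['time'],s['position'],s['orientation'],s['ft_force'])
E
```

```text
6.2 [ 0.48727199 -0.15028143  0.07198969] [0.00132633 0.99987017 0.01573609 0.00320268] [-0.88433216  2.96880926  0.4943797 ]
```

View pics/w5.png

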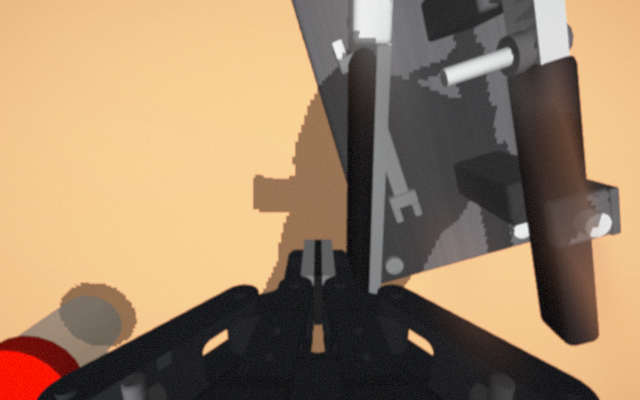

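Contact is made: 3.0 N in y, which matches the spring preload. Next I press along the arc about the pivot to about 0.2 rad.

Emit:
arm_command:
  offset:
    - [-0.002,0.022,0]
    - [-0.005,0.045,0]
    - [-0.007,0.068,0]
    - [-0.008,0.091,0]
    - [-0.009,0.114,0]
    - [-0.009,0.137,0]
    - [-0.009,0.16,0]
    - [-0.008,0.182,0]
    - [-0.007,0.205,0]
    - [-0.006,0.228,0]
    - [-0.006,0.228,0]
    - [-0.006,0.228,0]
  rot:
    - [0,0,-0.013]
    - [0,0,-0.025]
    - [0,0,-0.038]
    - [0,0,-0.051]
    - [0,0,-0.064]
    - [0,0,-0.076]
    - [0,0,-0.089]
    - [0,0,-0.102]
    - [0,0,-0.115]
    - [0,0,-0.127]
    - [0,0,-0.127]
    - [0,0,-0.127]
  claw: [0,0,0,0,0,0,0,0,0,0,0,0]

```text
time: 7.45
position: [0.4874, -0.1845, 0.072]
orientation: [0.002, 0.993, 0.115, 0.003]
ft_force: [1.5, 5.6, 1.5]
width: 0.0001
```

```bash
python3 - <<'E'
from h import *
s,p=wrist();save(p,'w6');print(s['time'],s['position'],s['orientation'],s['ft_force'])
for _ in range(3):
  arm.snapshot('wrist');print(arm.read_state()['ft_force'])
E
```

```text
7.45 [ 0.48739436 -0.18445839  0.07203891] [0.00157697 0.99334633 0.11511546 0.00300145] [1.50254729 5.64701733 1.45388015]
[ 2.10651947  4.40201553 -0.63076781]
[ 0.84752816  4.34817466 -0.50825463]
[ 1.48102966  4.76222473 -0.22835045]
```

View pics/w6.png

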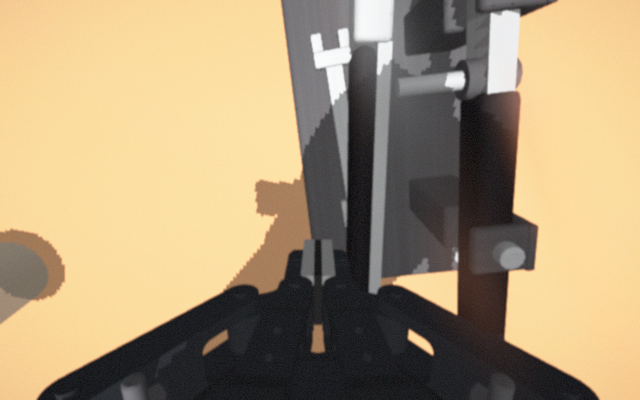

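Lever now about 0.2 rad in at 4.8 N. The screw tip (400,85) is about 3 mm from the strip (390,85), so I'll continue in small steps and watch the force.

Emit:
arm_command:
  offset:
    - [0,0.005,0]
    - [0,0.01,0]
    - [0,0.015,0]
    - [0,0.02,0]
    - [0,0.02,0]
  rot:
    - [0,0,-0.003]
    - [0,0,-0.006]
    - [0,0,-0.009]
    - [0,0,-0.012]
    - [0,0,-0.012]
  claw: [0,0,0,0,0]

```text
time: 8.15
position: [0.4878, -0.1874, 0.072]
orientation: [0.002, 0.992, 0.125, 0.003]
ft_force: [-1.6, 4.0, 1.3]
width: -0.0001
```

Emit:
arm_command:
  offset:
    - [0,0.005,0]
    - [0,0.01,0]
    - [0,0.01,0]
  rot:
    - [0,0,-0.003]
    - [0,0,-0.006]
    - [0,0,-0.006]
  claw: [0,0,0]

```text
time: 8.45
position: [0.488, -0.189, 0.072]
orientation: [0.002, 0.992, 0.129, 0.003]
ft_force: [-1.4, 4.6, 2.1]
width: 0.0002
```

Emit:
arm_command:
  offset:
    - [0,0.005,0]
    - [0,0.01,0]
    - [0,0.01,0]
  rot:
    - [0,0,-0.003]
    - [0,0,-0.006]
    - [0,0,-0.006]
  claw: [0,0,0]

```text
time: 8.75
position: [0.4883, -0.1905, 0.072]
orientation: [0.002, 0.991, 0.134, 0.002]
ft_force: [-1.9, 3.7, 1.3]
width: -0.0002
```

```bash
python3 - <<'E'
from h import *
s,p=wrist();save(p,'w7');print(s['time'],s['position'],s['orientation'],s['ft_force'])
E
```

```text
8.75 [ 0.48829994 -0.19050704  0.07195441] [0.00170953 0.99097199 0.13403754 0.00235129] [-1.94978951  3.66925434  1.34177579]
```

View pics/w7.png

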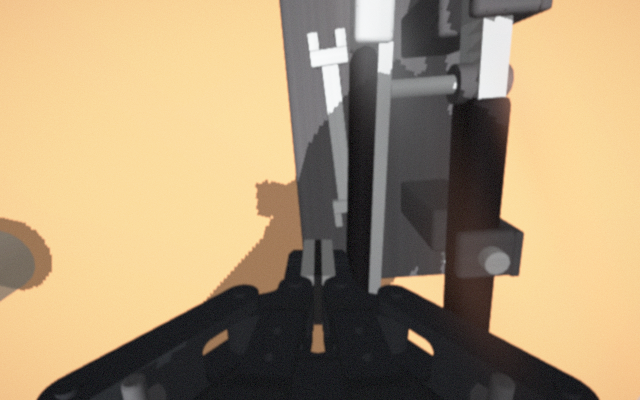

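The screw tip is now almost at the strip (391,88). Steps of about 1 mm from here.

Emit:
arm_command:
  offset:
    - [0,0.004,0]
    - [0,0.008,0]
    - [0,0.008,0]
  rot:
    - [0,0,-0.002]
    - [0,0,-0.004]
    - [0,0,-0.004]
  claw: [0,0,0]

```text
time: 9.1
position: [0.4885, -0.1917, 0.072]
orientation: [0.002, 0.991, 0.137, 0.002]
ft_force: [-3.4, 4.2, 3.2]
width: 0.0002
```

Emit:
arm_command:
  offset:
    - [0,0.004,0]
    - [0,0.008,0]
    - [0,0.008,0]
  rot:
    - [0,0,-0.002]
    - [0,0,-0.004]
    - [0,0,-0.004]
  claw: [0,0,0]

```text
time: 9.4
position: [0.4887, -0.1928, 0.072]
orientation: [0.002, 0.99, 0.14, 0.002]
ft_force: [-3.0, 4.8, 2.4]
width: 0.0001
```

Emit:
arm_command:
  offset:
    - [-0.001,0.004,0]
    - [-0.002,0.008,0]
    - [-0.002,0.008,0]
  rot:
    - [0,0,-0.002]
    - [0,0,-0.004]
    - [0,0,-0.004]
  claw: [0,0,0]

```text
time: 9.7
position: [0.4887, -0.1932, 0.072]
orientation: [0.001, 0.99, 0.144, 0.002]
ft_force: [-2.8, 8.1, 4.7]
width: -0.0004
```

Emit:
arm_command:
  offset:
    - [-0.001,0.004,0]
    - [-0.002,0.008,0]
    - [-0.002,0.008,0]
  rot:
    - [0,0,-0.002]
    - [0,0,-0.004]
    - [0,0,-0.004]
  claw: [0,0,0]

```text
time: 10.0
position: [0.4886, -0.1933, 0.072]
orientation: [-0.001, 0.989, 0.147, 0.002]
ft_force: [-2.7, 9.6, 5.0]
width: -0.0004
```

```bash
python3 - <<'E'
from h import *
s,p=wrist();save(p,'w8');print(s['time'],s['position'],s['orientation'],s['ft_force'])
cv2.imwrite('pics/w8z.png',cv2.cvtColor(cv2.resize(p['img'][30:180,320:520],(800,600),interpolation=cv2.INTER_CUBIC),cv2.COLOR_RGB2BGR))
E
```

```text
10.0 [ 0.48859856 -0.19332442  0.07197491] [-5.16366589e-04  9.89101577e-01  1.47216655e-01  2.24928604e-03] [-2.72896882  9.58856195  4.96992131]
```

View pics/w8z.png

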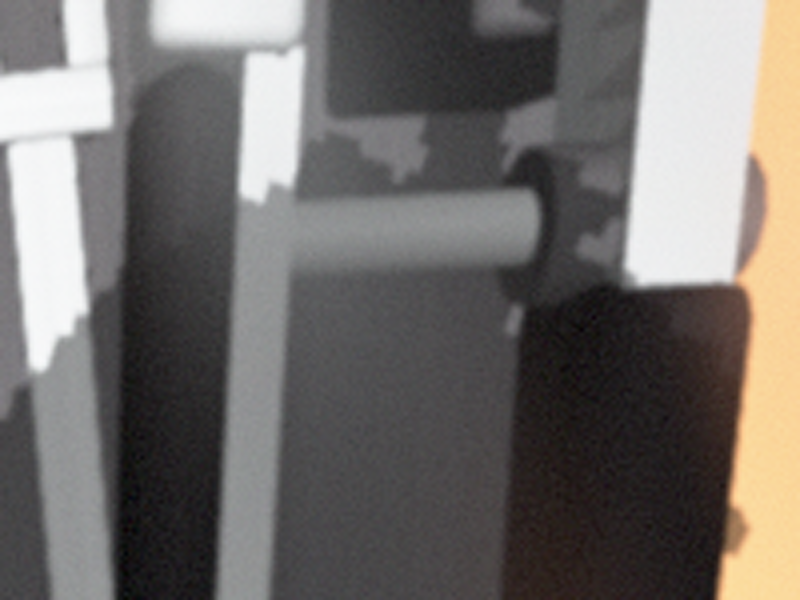

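The strip touches the screw tip, motion has stopped (y stays at -0.1933) and the force has risen to about 10 N. Now holding.

Emit:
arm_command:
  offset:
    - [-0.001,0.008,0]
    - [-0.001,0.008,0]
    - [-0.001,0.008,0]
    - [-0.001,0.008,0]
    - [-0.001,0.008,0]
  rot:
    - [0,0,0]
    - [0,0,0]
    - [0,0,0]
    - [0,0,0]
    - [0,0,0]
  claw: [0,0,0,0,0]

```text
time: 10.55
position: [0.4886, -0.1933, 0.072]
orientation: [-0.002, 0.989, 0.148, 0.002]
ft_force: [-4.0, 10.3, 4.2]
width: -0.0001
```

Emit:
arm_command:
  offset:
    - [-0.001,0.008,0]
    - [-0.001,0.008,0]
    - [-0.001,0.008,0]
    - [-0.001,0.008,0]
    - [-0.001,0.008,0]
    - [-0.001,0.008,0]
    - [-0.001,0.008,0]
    - [-0.001,0.008,0]
    - [-0.001,0.008,0]
    - [-0.001,0.008,0]
    - [-0.001,0.008,0]
    - [-0.001,0.008,0]
  rot:
    - [0,0,0]
    - [0,0,0]
    - [0,0,0]
    - [0,0,0]
    - [0,0,0]
    - [0,0,0]
    - [0,0,0]
    - [0,0,0]
    - [0,0,0]
    - [0,0,0]
    - [0,0,0]
    - [0,0,0]
  claw: [0,0,0,0,0,0,0,0,0,0,0,0]

```text
time: 11.75
position: [0.4886, -0.1933, 0.072]
orientation: [-0.003, 0.989, 0.148, 0.002]
ft_force: [-4.5, 11.5, 5.1]
width: -0.0001
```

Held on the stop about 1.8 s at 10–11.5 N with no motion. Now easing the lever out along the same arc, slowly.

Emit:
arm_command:
  offset:
    - [0.002,-0.015,0]
    - [0.005,-0.03,0]
    - [0.007,-0.044,0]
    - [0.01,-0.059,0]
    - [0.012,-0.073,0]
    - [0.016,-0.091,0]
    - [0.02,-0.109,0]
    - [0.024,-0.127,0]
    - [0.028,-0.145,0]
    - [0.033,-0.163,0]
    - [0.038,-0.181,0]
    - [0.043,-0.199,0]
    - [0.049,-0.217,0]
    - [0.054,-0.23,0]
    - [0.059,-0.243,0]
    - [0.064,-0.256,0]
    - [0.068,-0.267,0]
    - [0.072,-0.278,0]
    - [0.075,-0.287,0]
    - [0.075,-0.287,0]
  rot:
    - [0,0,0.008]
    - [0,0,0.016]
    - [0,0,0.025]
    - [0,0,0.033]
    - [0,0,0.041]
    - [0,0,0.052]
    - [0,0,0.062]
    - [0,0,0.073]
    - [0,0,0.083]
    - [0,0,0.093]
    - [0,0,0.104]
    - [0,0,0.114]
    - [0,0,0.124]
    - [0,0,0.131]
    - [0,0,0.139]
    - [0,0,0.147]
    - [0,0,0.153]
    - [0,0,0.159]
    - [0,0,0.165]
    - [0,0,0.165]
  claw: [0,0,0,0,0,0,0,0,0,0,0,0,0,0,0,0,0,0,0,0]

```text
time: 13.75
position: [0.4872, -0.149, 0.0726]
orientation: [-0.003, 1.0, 0.019, 0.002]
ft_force: [-0.5, 2.6, -0.9]
width: 0.0001
```

```bash
python3 - <<'E'
from h import *
s,p=wrist();save(p,'w9');print(s['time'],s['position'],s['orientation'],s['ft_force'])
E
```

```text
13.75 [ 0.48716401 -0.14895624  0.07256651] [-0.00287995  0.99981663  0.01879127  0.00230141] [-0.47537398  2.5874965  -0.91055023]
```

View pics/w9.png

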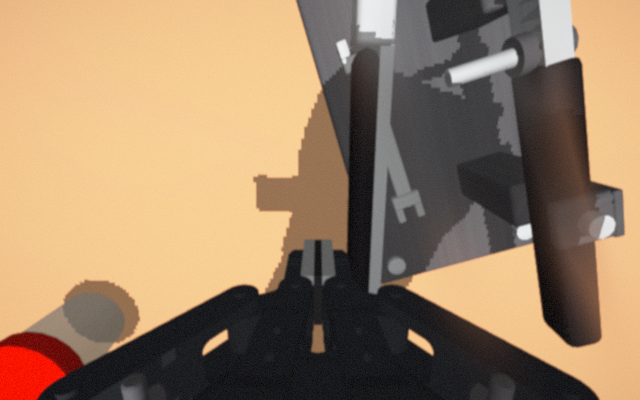

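The lever is almost out and still bearing on the fingers at 2.6 N. I'll ease off slowly, back away and then rise.

Emit:
arm_command:
  offset:
    - [0,-0.006,0]
    - [0,-0.012,0]
    - [0,-0.018,0]
    - [0,-0.024,0]
    - [0,-0.03,0]
    - [0,-0.04,0]
    - [0,-0.06,0]
    - [0,-0.09,0]
    - [0,-0.12,0]
    - [0,-0.12,0]
    - [0,-0.12,-0.1]
    - [0,-0.12,-0.3]
    - [0,-0.12,-0.6]
    - [0,-0.12,-0.9]
    - [0,-0.12,-1]
    - [0,-0.12,-1]
  rot:
    - [0,0,0]
    - [0,0,0]
    - [0,0,0]
    - [0,0,0]
    - [0,0,0]
    - [0,0,0]
    - [0,0,0]
    - [0,0,0]
    - [0,0,0]
    - [0,0,0]
    - [0,0,0]
    - [0,0,0]
    - [0,0,0]
    - [0,0,0]
    - [0,0,0]
    - [0,0,0]
  claw: [0,0,0,0,0,0,0,0,0,0,0,0,0,0,0,0]

```text
time: 15.4
position: [0.4868, -0.1323, 0.2267]
orientation: [-0.002, 1.0, 0.019, 0.005]
ft_force: [-0.1, 0.5, -0.3]
width: -0.0001
```

```bash
python3 - <<'E'
from h import *
s,p=wrist();save(p,'w10');print(s['time'],s['position'],s['ft_force'])
for px in((368,70),(365,160)): pass
for n in('scene','top'):
  q=arm.snapshot(n);save(q,n+'10')
  for t,z in(('wide_press',.085),('wide_vial',0),('narrow_vial',0),('jar_near',0),('cap_dish',0),('spanner',.012)):
    for r in arm.mark_of(t,q)[:1]: print(n,t,r['score'],np.round(r['pixel'],1),atz(q,r['pixel'],z).round(4))
E
```

```text
15.4 [ 0.48680547 -0.1322908   0.22667295] [-0.10669323  0.50022909 -0.33409005]
scene wide_press 0.82 [260.3 182.7] [ 0.4939 -0.1591  0.085 ]
scene wide_vial 0.73 [212.7 284.2] [ 0.6896 -0.3081  0.    ]
scene narrow_vial 0.65 [384.5 204.6] [0.5733 0.1414 0.    ]
scene jar_near 0.82 [323.1 165.2] [0.3992 0.0233 0.    ]
scene cap_dish 0.87 [396.8 182.1] [0.5095 0.1997 0.    ]
scene spanner 0.72 [245.5 235.7] [ 0.5873 -0.2187  0.012 ]
top narrow_vial 0.4 [259.4 188.7] [0.5695 0.1398 0.    ]
top jar_near 0.83 [298.9 255.8] [0.3849 0.026  0.    ]
top cap_dish 0.72 [242.5 210.1] [0.5087 0.1846 0.    ]
```

View pics/w10.png

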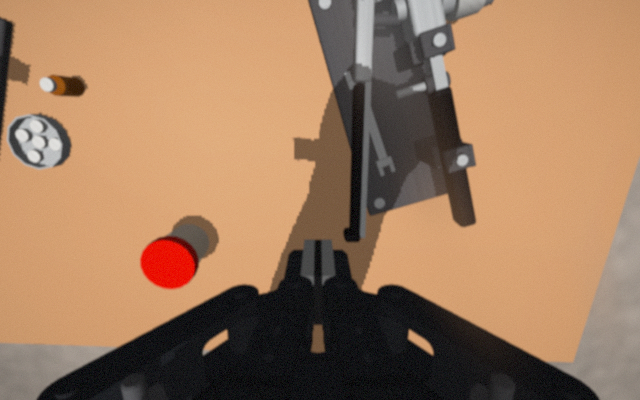

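View pics/scene10.png

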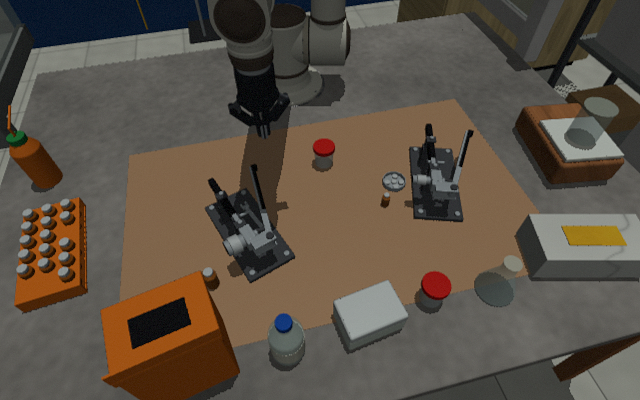

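The lever is back out and everything stands where it was. The spanner fork still lies at (385,165) under the lever, so its shifted scene mark looks like a detector miss. The arm is clear.

```bash
python3 - <<'E'
from h import *
a=cv2.imread('pics/scene0.png');b=cv2.imread('pics/scene10.png')
d=cv2.absdiff(a,b).max(2)[150:310,190:480]
print((d>60).sum(), np.argwhere(d>60)[:10]+[150,190])
print(arm.read_state()['joint_vel'].round(3)); print(arm.hand_in())
E
```

```text
1214 [[150 245]
 [150 246]
 [150 248]
 [150 249]
 [150 251]
 [150 253]
 [150 259]
 [150 261]
 [150 263]
 [150 264]]
[ 0.001 -0.001  0.001 -0.001 -0.001  0.   ]
the job is handed in; nothing more can be done
None
```

I checked the wide crimper, on the robot's right, and handed the job in at about 15.5 s. Closed fingers, back of one finger against the grip, pressed the lever in along its arc to about 0.26 rad. There the motion stopped and the strip showed touching the stop screw. I held it for about 1.8 s at 10–11.5 N, then eased it out over about 2 s, with the fingers still bearing on it at 2.6 N near the end. After that I backed off and rose clear.

**Last checks:**
- **Lever:** in the wrist picture it is fully out again. There is no direct reading of the joint angle, so this is judged from the images and the force.
- **Robot:** the wrist force was near 0 and the arm stood about 0.15 m above the grip height.
- **Things around:** the vials, jar and dish showed in place, with network marks within their usual scatter.
- **Spanner:** one check disagreed. Its scene mark was about 60 mm from the first one. I took this as a detector miss, because the picture shows the spanner lying where it was under the lever.
- **Before/after picture difference:** it settled nothing. About 1,200 pixels changed, and the first ones lie where the arm and its shadow now are. I did not trace the rest.

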